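# Draw a lamp module home with its cam lock

## Robot

A 6-joint arm with a two-finger parallel gripper is mounted at the origin on a cart in front of the work surface, level with it; the furniture and walls round the work are solid. World frame = base frame: x ahead of the robot, y to its left, z up, the work surface at z = 0. Lengths are in mm, angles in degrees, forces in N, time in s.
With the tool pointing down it reaches from about 300 to 850 mm from the base axis. Payload 4.2 kg.
Tool frame: the origin (TCP) lies at the very end of the fingers, on their centre line; the grasp point (between the pads) lies 19 mm behind it; z points along the fingers, y is the line along which they close (so a half turn about z gives the same grasp; the last joint's range is limited). The gripper opens to 91 mm and grips with 3 to 60 N. Pads are 32 mm wide; open, the fingers measure 118 mm over their backs; the gripper's body (76 mm by 178 mm) begins 60 mm behind the grasp point.
Start: joints at [66.062, 18.312, 89.639, -0, 72.044, -1.146], TCP at [222.754, 530.117, 213.976] pointing down, gripper open.
Joint ranges: [-177.97, 177.97], [-48.28, 115.42], [12.27, 149.76], [-77.06, 257.06], [2.81, 150.46], [-146.56, 146.56]. Speed limits (degrees/s): [147.25, 147.25, 180, 180, 180, 180].

## Interface

Orientations are given as [roll, pitch, yaw] about the fixed x, y, z axes, in that order (R = Rz(yaw) Ry(pitch) Rx(roll)).
In Python, from workcell import env, eyes gives the robot as it stands.
- The arm moves only by the tool send_rows, never from a script. Its argument "targets" is text: rows parted by semicolons, each of 7 numbers parted by spaces: the shift along the tool's x, y, z in m, then the turn, a rotation vector about the tool's x, y, z in degrees, then the opening in per cent of the stroke, from 0 (shut) to 100 (fully open). A call has 1 to 12 rows; each row is the pose to reach, as a shift and turn from the pose commanded when the call began, along the tool's axes at that moment; what a row does not reach only later rows make up. A row lasts 1/12 s, in which the tool goes at most 41.7 mm and 7.16 degrees, less where a joint would pass 70% of its speed; a pose out of reach is approached as far as the arm can. A call with a gripper value outside its range is refused whole. The fingers move at their own pace and stop on an object; "grip_force" is the grip in N (left out, the last holds). Time passes only in rows, so rows that repeat a pose let the fingers close. It gives the time, the measured TCP pose, the force, the opening and the grip force at its end, in the units of the state.
- env.state(): the state, without advancing time (a new reading comes with each control period).
- eyes.grab_frame(name): name is "scene" or "top" or "wrist"; returns a dict with "image" (384x512x3 uint8, blue, green, red), "fovy" (degrees; the focal length in pixels is half the picture's height over the tangent of half this angle, whatever the lens; pixels are square), "cx", "cy" (the principal point, pixels), "eye" and "attitude" of the camera in the world. Camera axes: x right, y up, looking along -z (the intrinsics and any distortion apply to the point x, -y, -z); pixel columns grow to the right and rows downward; lengths in mm; the calibration is good to about 2 mm. A picture is of the moment at which its call begins. There is no depth.
- env.job_done(): hands the job in; it is judged then, once.
The state is a dict: "time_s": time; "qpos": joint angles; "qvel": joint speeds; "effort": joint torques, N m; "ee_pos": TCP position; "ee_rot": TCP orientation; "force": force on the tool from outside, world axes, zero at the start; "torque": the same for the moment, N m; "gripper_width": finger opening in mm; "gripper_force": force on a finger pad.
Only numpy, scipy, OpenCV 4.12 (cv2) and the standard library are available. Lean on these libraries where they do the work, as an engineer would, in place of code of your own. Each camera call takes 0.05 s, during which the arm holds its last target. There are 200 camera calls.

## Task

Dock the lamp module: slide it along its channel until it meets the rubber seal, so that its bolt pin stands in the mouth of the cam, then turn the cam's crank clockwise, seen from above,, about half a turn, so that the hook draws the bolt in and nips the seal firmly. Seals differ in thickness, so stop by feel, once the crank, held still, pushes back with about 7 N: neither left slack nor cranked on until the seal is crushed. Leave it locked, and do not disturb the small optics standing round the dock.

Things in the scene. Friction and masses are not known exactly. Their poses are not given: they have to be found in the camera images.
- dock: Fixed aluminium base plate, 8 mm thick, x = -190 to +52 mm, 92 mm wide. Origin on the cam's vertical axis at worktop height; x runs along the channel from module to cam, z up. Rails 12 mm high, 67 mm apart inside, guide the module (x = -188 to -56). At x = -56 to -48 stand two bulkhead posts, tops at z = 36, with a 22 mm gap for the bolt.
- seal (a point): Fixed point on the dock, z = 23 mm, at the usual place of the black rubber seal's face (x = -62 mm in the dock's frame) on the posts' module side. Seals differ: the true face lies up to 3 mm before or behind it. Springy, about 20 N per mm of squeeze.
- module: Grey lamp module in the channel, 80 mm long (x, towards the cam), 64 wide, 28 high, about 0.6 kg. Origin under its centre, 8 mm above the worktop. From the front face (x = 40) a steel bar 12 mm wide, z = 4 to 12, runs to x = 85 and carries the bolt pin. Sliding takes 1 to 3 N. It meets the seal with its origin 102 mm (3 more or less) behind the cam axis.
- rib (a point): Middle of the module's black grip rib, 42 mm above the module's origin: 40 mm long along the module's x, 12 mm thick, 28 to 56 mm above the origin.
- bolt_pin (a point): Middle of the module's upright steel bolt pin, 10 mm across, spanning 12 to 25 mm above the module's origin and 80 mm in front of it; it stands in the plane of the hook.
- cam_axis (a point): Fixed point on the cam's vertical axis, 52 mm above the worktop.
- crank (a point): Middle of the crank's grip, 60 mm above the worktop, 42 mm from the cam axis, in the direction 1.8 rad (anticlockwise) from the hook's x. The grip is an upright black sleeve, 16 mm across, 45 to 74 mm above the worktop, that revolves freely on its pin, so the hand need not turn with it; its arm, 14 mm wide, lies at 37 to 44 mm.
- hook: Steel spiral hook of the cam, 10 mm plate (z = 24 to 34 mm), about 90 mm across, mouth about 80 degrees wide; turns with the knob. Origin on the cam axis at worktop height; axes as the dock's at cam 0, when the mouth faces the module. It catches the pin after 0.6 rad and draws it in 5 mm per rad: pin centre to axis 20.5 mm at 3.14 rad.
- cam (a joint): Turn of cam and crank, rad: 0 = mouth facing the module (starts within 0.25 of it), grows clockwise seen from above, stops at -0.6 and 4.1; stays where left. Free, the crank drags under 2 N. From where the seal is met (2.2 to 3.5 rad) drag climbs about 13 N per rad. About 7 N held still (9 to 12 while moving) means 30 N in the bolt, the good clamp; under 14 N is slack, over 55 N crushes.
- eyepiece: Bystander: black eyepiece, 36 mm across, 47 mm tall, standing about 0.12 m beside the dock's axis; origin under its centre.
- magnifier: Bystander: black loupe, 39 mm across, 31 mm tall, standing about 0.09 m beside the channel; origin under its centre.
- objective: Bystander: white and black objective lens, 27 mm across, 48 mm tall, standing about 0.12 m beside the dock's axis; origin under its centre.

How it is judged:
By the outcome, as a careful person would: the job done as asked, in the order asked, and still so for the second after the job is handed in, with the robot touching nothing.
It also fails if it takes over 67 s, if anything falls off the work surface, if the arm or the gripper's body presses on something with over 40 N, if the wrist force passes 120 N, or if a joint passes its speed limit or range.

## Working session

There is one attempt and no reset: what is moved stays moved. The work goes in short steps, Python scripts to look and compute and a tool call to move; the robot and the scene stay as the last step left them, time stands still between calls to the robot, and variables do not carry over. Pictures are saved under pics/ and viewed, at most 10 in all, crops included, and the job is handed in when it is done.

Besides the shell and the picture viewer there is one more tool, called after "Request:" as name(argument=value, ...) on one line, values as JSON. send_rows: Moves the arm, as the interface text tells. Its arguments: {"type":"object","properties":{"targets":{"type":"string"},"grip_force":{"type":"number"}},"required":["targets"]}

```bash
mkdir -p pics
cat > h.py <<'E'
import numpy as np, cv2, pickle
from workcell import env, eyes
def grab(n,f=None):
    d=eyes.grab_frame(n)
    if f: cv2.imwrite('pics/'+f,d['image'])
    return d
E
python3 - <<'E'
from h import *
for n in ['top','scene']:
    d=grab(n,n+'1.png'); print({k:v for k,v in d.items() if k!='image'})
    pickle.dump(d,open(n+'1.pkl','wb'))
print(env.state())
E
```

```text
{'fovy': 54.267319733884726, 'cx': 253.08804705488947, 'cy': 191.5806829227485, 'eye': array([ 391.63343232, -331.00479669,  927.89696247]), 'attitude': array([  9.93644284,   0.83394298, -90.82409841])}
{'fovy': 51.72135895718015, 'cx': 256.55654146269217, 'cy': 190.3244939036004, 'eye': array([ 155.29755998, -737.1357702 ,  718.21030643]), 'attitude': array([ 40.75248123,  -0.0995431 , -39.86973339])}
{'time_s': 0.1, 'qpos': array([ 6.60625391e+01,  1.83489247e+01,  8.96995919e+01,  1.59244834e-03,
        7.20447628e+01, -1.14538816e+00]), 'qvel': array([-0.03128238, -0.07847272, -0.1926142 ,  0.10970947, -0.00725039,
       -0.04053088]), 'effort': array([ 2.29329253e-04, -4.13335741e+01, -2.32510722e+01,  7.29335239e-02,
        4.21861256e-02, -4.68947360e-05]), 'ee_pos': array([222.5489105 , 529.69019045, 213.19368181]), 'ee_rot': array([-1.79906770e+02, -3.37839159e-03,  1.57207432e+02]), 'force': array([ 0.83268726, -1.17351492, -0.67807879]), 'torque': array([-0.02208299, -0.02622404,  0.00573572]), 'gripper_force': 0.0, 'gripper_width': 91.68821698875588}
```

View pics/top1.png

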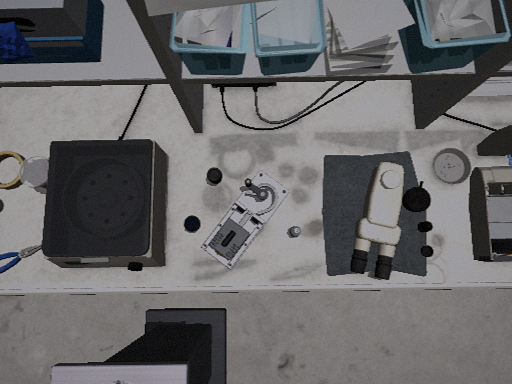

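View pics/scene1.png

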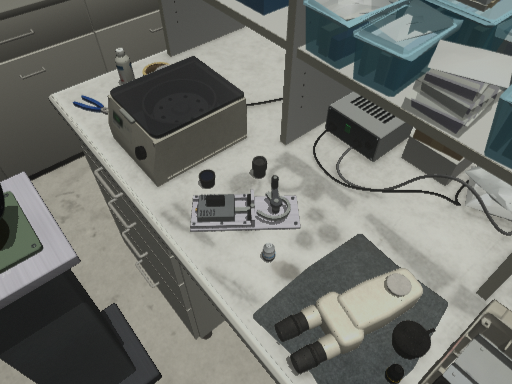

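The top view shows the dock from about (225,265) to (270,175), with the module at its lower left and the cam at upper right near (262,195). Bystanders are at (214,176), (192,224) and (294,231). I'll zoom in on both views.

```bash
cat >> h.py <<'E'
from scipy.spatial.transform import Rotation as R
def ray(d,u,v):
    f=d['image'].shape[0]/2/np.tan(np.radians(d['fovy']/2))
    c=np.array([(u-d['cx'])/f,-(v-d['cy'])/f,-1.])
    return R.from_euler('xyz',d['attitude'],degrees=True).apply(c)
def onz(d,u,v,z):
    r=ray(d,u,v); return d['eye']+r*(z-d['eye'][2])/r[2]
def proj(d,p):
    f=d['image'].shape[0]/2/np.tan(np.radians(d['fovy']/2))
    c=R.from_euler('xyz',d['attitude'],degrees=True).inv().apply(np.array(p)-d['eye'])
    return d['cx']+f*c[0]/-c[2], d['cy']-f*c[1]/-c[2]
E
python3 - <<'E'
from h import *
t=pickle.load(open('top1.pkl','rb')); s=pickle.load(open('scene1.pkl','rb'))
a=cv2.resize(t['image'][160:275,180:310],None,fx=5,fy=5,interpolation=cv2.INTER_CUBIC)
b=cv2.resize(s['image'][150:265,180:310],None,fx=5,fy=5,interpolation=cv2.INTER_CUBIC)
cv2.imwrite('pics/tc.png',a);cv2.imwrite('pics/sc.png',b)
for p in [(214,176),(192,224),(294,231),(260,195),(230,240)]: print(p,onz(t,*p,30))
E
```

```text
(214, 176) [ 589.57258537 -224.79944271   30.        ]
(192, 224) [ 472.53206095 -172.29028781   30.        ]
(294, 231) [ 452.008324   -416.41847696   30.        ]
(260, 195) [ 540.4038037  -336.86470692   30.        ]
(230, 240) [ 432.9910644  -263.53089517   30.        ]
```

View pics/tc.png

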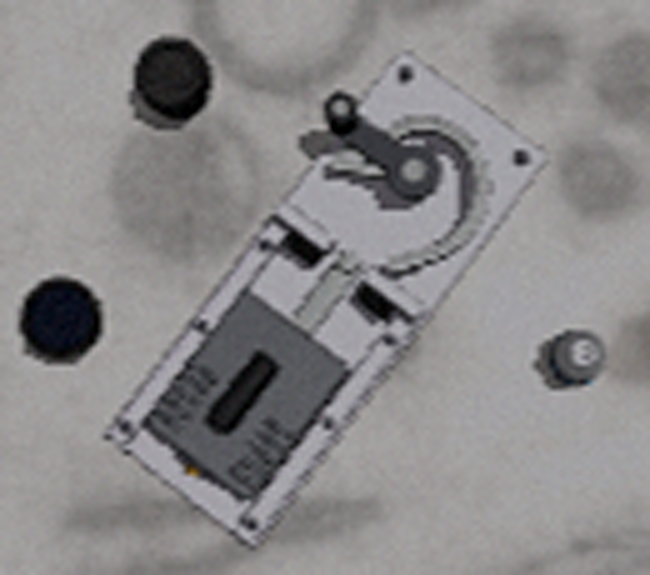

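View pics/sc.png

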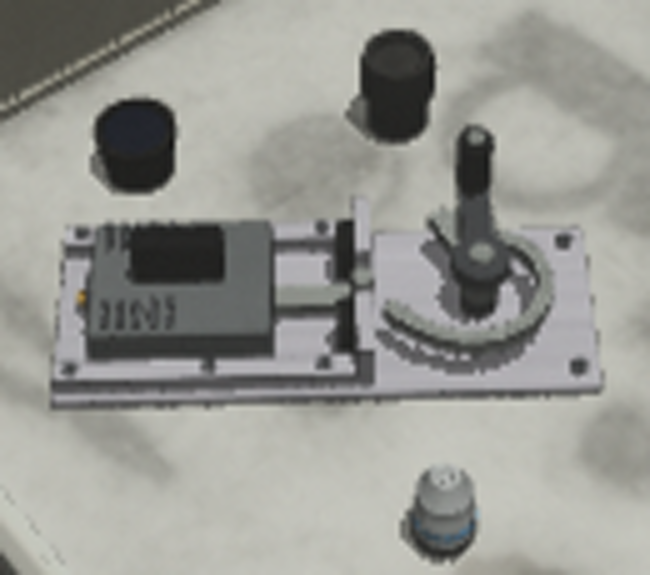

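The crops show the dock corners, hub at crop (415,170), crank grip top at (341,110), and rib at (244,392), with the bolt bar running into the gap. Next I turn these into world points.

Run:
```python
from h import *
t=pickle.load(open('top1.pkl','rb')); s=pickle.load(open('scene1.pkl','rb'))
def T(u,v,z): return onz(t,(u+.5)/5-.5+180,(v+.5)/5-.5+160,z)
def S(u,v,z): return onz(s,(u+.5)/5-.5+180,(v+.5)/5-.5+150,z)
c=[T(*p,8)[:2] for p in [(407,52),(547,155),(107,435),(255,547)]]
fe=(c[0]+c[1])/2; ne=(c[2]+c[3])/2; ax=fe-ne; L=np.linalg.norm(ax); ax/=L
print('ends',fe,ne,'L',L,'W',np.linalg.norm(c[0]-c[1]),np.linalg.norm(c[2]-c[3]),'yaw',np.degrees(np.arctan2(ax[1],ax[0])))
cs=[S(*p,8)[:2] for p in [(582,226),(603,388),(52,398)]]
print('scene corners', *cs, 'vs top',*c)
o=(fe+ne)/2+ax*(190-121); n=np.array([-ax[1],ax[0]])
print('cam from plate',o)
def show(k,p): q=p[:2]-o; print(k,p,'dock',q@ax,q@n)
show('hubT',T(415,170,54)); show('hubS',S(481,250,54))
show('gripT',T(341,110,74)); show('gripS',S(475,136,74))
show('ribT',T(244,392,64)); show('ribS',S(177,240,64))
for p in [(250,290),(350,367),(255,500),(147,420)]: show('mod',T(*p,36))
for k,p,z in [('mag',(62,318),31),('eyep',(172,80),47),('obj',(575,352),40)]: show(k,T(*p,z))
```

```text
ends [ 580.86717023 -375.0267652 ] [ 391.88251197 -227.09806622] L 239.9960438015382 W 87.33906367111958 90.22006494136829 yaw -38.052243170081056
scene corners [ 610.75803228 -338.01448353] [ 553.6850137 -411.2929878] [ 365.22516838 -261.22010523] vs top [ 607.79241183 -340.64567483] [ 553.94192863 -409.40785558] [ 419.10996499 -191.13168148] [ 364.65505894 -263.06445096]
cam from plate [ 540.708826   -343.59261774]
hubT [ 539.67980803 -342.91460299   54.        ] dock -1.2282137885963693 -0.10036374884376055
hubS [ 538.1559934  -345.69302517   54.        ] dock -0.7155770405609478 -3.2274781417864915
gripT [ 565.16977955 -308.77075807   74.        ] dock -2.2017339968141307 42.49767672744211
gripS [ 568.0171247  -307.01302549   74.        ] dock -1.0430254987059453 45.63684744866824
ribT [ 436.03453736 -262.42983872   64.        ] dock -132.45276242914505 -0.6075569999999285
ribS [ 435.82503903 -263.93769616   64.        ] dock -131.68831891860745 -1.924048448557022
mod [ 485.88470546 -263.22362163   36.        ] dock -92.70902288626863 29.494013022175263
mod [ 448.49600681 -310.56532413   36.        ] dock -92.97025210482386 -30.830802280021047
mod [ 387.07015863 -265.21916034   36.        ] dock -169.29043492824417 -32.98465668903
mod [ 425.01373317 -214.26880491   36.        ] dock -170.8165697703204 30.52380320876004
mag [ 474.36347323 -172.44050596   31.        ] dock -157.7382795334685 93.87963768665317
eyep [ 586.8106316  -226.80664837   47.        ] dock -35.68168206506646 120.37922032944023
obj [ 453.66579727 -416.95903388   40.        ] dock -23.320378373788373 -111.4238745509641
```

```bash
cat >> h.py <<'E'
def rel(p,yaw):
    s=env.state(); r=R.from_euler('xyz',s['ee_rot'],degrees=True)
    q=r.inv()*R.from_euler('xyz',[180,0,yaw],degrees=True)
    print('t',s['time_s'],'pos',s['ee_pos'].round(1),s['ee_rot'].round(1),'w',round(s['gripper_width'],1),'F',s['force'].round(1))
    print('shift m',(r.inv().apply(np.array(p)-s['ee_pos'])/1000).round(4),'rotvec',np.degrees(q.as_rotvec()).round(1))
E
python3 - <<'E'
from h import *
s=pickle.load(open('scene1.pkl','rb'));t=pickle.load(open('top1.pkl','rb'))
b=onz(s,162,178,0); print('oven front-right foot',b,[ (z,proj(s,[b[0],b[1],z])) for z in (100,130,160)])
rel([330,150,290],110); rel([436,-263,140],52)
E
```

```text
oven front-right foot [ 4.00021698e+02 -8.34983092e+01  1.13686838e-13] [(100, (np.float64(154.09921062238823), np.float64(148.1631874008903))), (130, (np.float64(151.46226335258862), np.float64(138.20492908486787))), (160, (np.float64(148.68471647981565), np.float64(127.7157055949967)))]
t 0.1 pos [222.5 529.7 213.2] [-179.9   -0.   157.2] w 91.7 F [ 0.8 -1.2 -0.7]
shift m [-0.2461 -0.3085 -0.0763] rotvec [-0.1  0.  47.2]
t 0.1 pos [222.5 529.7 213.2] [-179.9   -0.   157.2] w 91.7 F [ 0.8 -1.2 -0.7]
shift m [-0.5039 -0.648   0.0742] rotvec [-1.000e-01  1.000e-01  1.052e+02]
```

Request:
send_rows(targets="-0.246 -0.308 -0.076 0 0 47 65;-0.246 -0.308 -0.076 0 0 47 65;-0.246 -0.308 -0.076 0 0 47 65;-0.246 -0.308 -0.076 0 0 47 65;-0.246 -0.308 -0.076 0 0 47 65;-0.246 -0.308 -0.076 0 0 47 65;-0.246 -0.308 -0.076 0 0 47 65;-0.246 -0.308 -0.076 0 0 47 65;-0.246 -0.308 -0.076 0 0 47 65;-0.246 -0.308 -0.076 0 0 47 65;-0.246 -0.308 -0.076 0 0 47 65;-0.246 -0.308 -0.076 0 0 47 65", grip_force=25)

```text
time_s: 1.1
ee_pos: [330.4, 150.0, 290.0]
ee_rot: [180.0, -0.0, 110.0]
force: [-0.2, 0.4, -0.6]
gripper_width: 59.3
gripper_force: 0.0
```

```bash
python3 -c "
from h import *
rel([436,-263,220],52)"
```

```text
t 1.1 pos [330.4 150.  290. ] [180.  -0. 110.] w 59.3 F [-0.2  0.4 -0.6]
shift m [-0.4243 -0.042   0.0697] rotvec [ 0. -0. 58.]
```

Request:
send_rows(targets="-0.424 -0.042 0.07 0 0 58 65;-0.424 -0.042 0.07 0 0 58 65;-0.424 -0.042 0.07 0 0 58 65;-0.424 -0.042 0.07 0 0 58 65;-0.424 -0.042 0.07 0 0 58 65;-0.424 -0.042 0.07 0 0 58 65;-0.424 -0.042 0.07 0 0 58 65;-0.424 -0.042 0.07 0 0 58 65;-0.424 -0.042 0.07 0 0 58 65;-0.424 -0.042 0.07 0 0 58 65;-0.424 -0.042 0.07 0 0 58 65;-0.424 -0.042 0.07 0 0 58 65")

```text
time_s: 2.1
ee_pos: [438.4, -263.0, 217.9]
ee_rot: [-179.9, 0.0, 52.1]
force: [0.3, 0.2, -0.8]
gripper_width: 59.3
gripper_force: 0.0
```

```bash
python3 -c "
from h import *
d=grab('wrist','w1.png');pickle.dump(d,open('w1.pkl','wb'));print(d['eye'],d['attitude'])
rel([436,-263,120],52)
print([proj(d,p) for p in [(436,-263,64),(540,-344,54),(566,-308,74)]])"
```

```text
[ 486.05962283 -203.40868712  389.11183376] [-15.715875     0.14264372 -37.97194042]
t 2.15 pos [ 437.7 -261.   218.4] [-179.8   -0.    52.2] w 59.1 F [-0.1  0.2  0. ]
shift m [-0.0027  0.0002  0.0984] rotvec [-0.2 -0.   0.2]
[(np.float64(250.5140285198596), np.float64(177.65800040507793)), (np.float64(380.69100246723235), np.float64(175.30539903043453)), (np.float64(391.6838584800111), np.float64(133.22596353651613))]
```

View pics/w1.png

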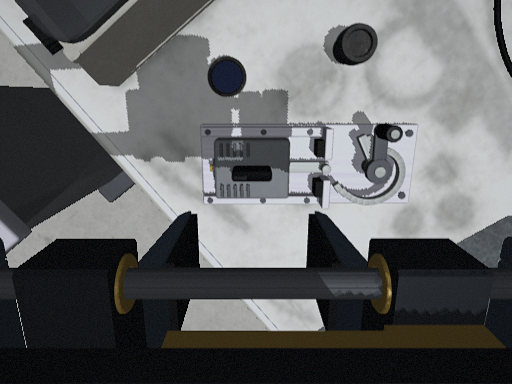

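Wrist view: the rib centre is at (251,173), the hub at (379,171), and the grip top at (395,133), with the dock square to the picture. I'll turn these into points.

```bash
python3 -c "
from h import *
d=pickle.load(open('w1.pkl','rb'))
for k,p,z in [('rib',(251,173),64),('hub',(379.5,171.5),54),('grip',(395.5,133.5),74),('pl',(202,124),8),('pl',(417.5,124.5),8),('pl',(416.5,206),8),('pl',(202.5,204.5),8)]: print(k,onz(d,*p,z).round(1))
"
```

```text
rib [ 439.3 -259.6   64. ]
hub [ 541.2 -339.9   54. ]
grip [ 568.6 -310.4   74. ]
pl [ 422.6 -192.2    8. ]
pl [ 610.3 -339.3    8. ]
pl [ 560.9 -421.     8. ]
pl [ 362.5 -264.     8. ]
```

Request:
send_rows(targets="-0.001 0 0.04 0 0 0 65;-0.001 0 0.08 0 0 0 65;-0.001 0 0.11 0 0 0 65;-0.001 0 0.14 0 0 0 65;-0.001 0 0.16 0 0 0 65;-0.001 0 0.175 0 0 0 65;-0.001 0 0.175 0 0 0 65;-0.001 0 0.175 0 0 0 65;-0.001 0 0.175 0 0 0 40;-0.001 0 0.175 0 0 0 40;-0.001 0 0.175 0 0 0 40;-0.001 0 0.175 0 0 0 40")

```text
time_s: 3.15
ee_pos: [437.4, -262.5, 46.1]
ee_rot: [179.9, -0.0, 52.2]
force: [0.4, 1.7, 3.5]
gripper_width: 39.6
gripper_force: 25.0
```

Request:
send_rows(targets="0 0 0 0 0 0 40;0 0 0 0 0 0 40;0 0 0 0 0 0 40")

```text
time_s: 3.4
ee_pos: [437.4, -262.5, 46.1]
ee_rot: [179.9, -0.1, 52.2]
force: [1.1, 1.4, 5.7]
gripper_width: 39.5
gripper_force: 25.0
```

Request:
send_rows(targets="0 0.003 -0.001 0 0 0 40;0 0.006 -0.001 0 0 0 40;0 0.009 -0.001 0 0 0 40;0 0.012 -0.001 0 0 0 40;0 0.015 -0.001 0 0 0 40;0 0.018 -0.001 0 0 0 40;0 0.020 -0.001 0 0 0 40;0 0.022 -0.001 0 0 0 40;0 0.022 -0.001 0 0 0 40")

```text
time_s: 4.15
ee_pos: [454.8, -276.3, 46.1]
ee_rot: [179.9, -0.0, 52.2]
force: [-0.5, -0.5, 3.8]
gripper_width: 39.7
gripper_force: 25.0
```

Request:
send_rows(targets="0 0.001 0 0 0 0 40;0 0.002 0 0 0 0 40;0 0.003 0 0 0 0 40;0 0.003 0 0 0 0 40")

```text
time_s: 4.48
ee_pos: [456.7, -277.8, 46.2]
ee_rot: [180.0, -0.0, 52.2]
force: [-1.0, 0.7, 4.8]
gripper_width: 39.9
gripper_force: 25.0
```

Request:
send_rows(targets="0 0.0005 0 0 0 0 40;0 0.001 0 0 0 0 40;0 0.0015 0 0 0 0 40;0 0.0015 0 0 0 0 40")

```text
time_s: 4.82
ee_pos: [457.7, -278.6, 46.1]
ee_rot: [180.0, -0.0, 52.2]
force: [-1.2, 0.6, 5.4]
gripper_width: 39.6
gripper_force: 25.0
```

Request:
send_rows(targets="0 0.0005 0 0 0 0 40;0 0.001 0 0 0 0 40;0 0.001 0 0 0 0 40")

```text
time_s: 5.07
ee_pos: [458.5, -279.2, 46.1]
ee_rot: [180.0, -0.0, 52.2]
force: [-0.8, 1.1, 5.3]
gripper_width: 39.6
gripper_force: 25.0
```

Request:
send_rows(targets="0 0.0005 0 0 0 0 40;0 0.001 0 0 0 0 40;0 0.001 0 0 0 0 40")

```text
time_s: 5.32
ee_pos: [459.3, -279.8, 46.2]
ee_rot: [180.0, -0.0, 52.2]
force: [-1.2, 0.4, 5.6]
gripper_width: 39.5
gripper_force: 25.0
```

Request:
send_rows(targets="0 0.0005 0 0 0 0 40;0 0.001 0 0 0 0 40;0 0.001 0 0 0 0 40")

```text
time_s: 5.57
ee_pos: [459.9, -280.3, 46.2]
ee_rot: [-180.0, -0.0, 52.2]
force: [-2.0, 1.2, 6.0]
gripper_width: 39.7
gripper_force: 25.0
```

Request:
send_rows(targets="0 0.0005 0 0 0 0 40;0 0.001 0 0 0 0 40;0 0.001 0 0 0 0 40")

```text
time_s: 5.82
ee_pos: [460.0, -280.3, 46.2]
ee_rot: [-179.9, -0.0, 52.2]
force: [-3.0, 2.0, 9.1]
gripper_width: 39.7
gripper_force: 25.0
```

Request:
send_rows(targets="0 0.0003 0 0 0 0 40;0 0.0005 0 0 0 0 40;0 0.0005 0 0 0 0 40")

```text
time_s: 6.07
ee_pos: [460.0, -280.4, 46.2]
ee_rot: [-179.8, -0.0, 52.2]
force: [-4.0, 3.3, 8.6]
gripper_width: 39.9
gripper_force: 25.0
```

Request:
send_rows(targets="0 0.0005 0 0 0 0 40;0 0.001 0 0 0 0 40;0 0.001 0 0 0 0 40")

```text
time_s: 6.32
ee_pos: [460.1, -280.4, 46.2]
ee_rot: [-179.7, -0.0, 52.2]
force: [-5.5, 4.0, 10.4]
gripper_width: 39.7
gripper_force: 25.0
```

Request:
send_rows(targets="0 0 0 0 0 0 60;0 0 0 0 0 0 60;0 0 0 0 0 0 65;0 0 0 0 0 0 65")

```text
time_s: 6.65
ee_pos: [462.1, -282.0, 45.5]
ee_rot: [-180.0, -0.0, 52.2]
force: [0.8, 0.2, -0.3]
gripper_width: 59.1
gripper_force: 0.0
```

Request:
send_rows(targets="0 0 -0.03 0 0 0 65;0 0 -0.06 0 0 0 65;0 0 -0.09 0 0 0 65;0 0 -0.12 0 0 0 65;0 0 -0.16 0 0 0 65;0 0 -0.2 0 0 0 65;0 0 -0.2 0 0 0 65;0 0 -0.2 0 0 0 65")

```text
time_s: 7.32
ee_pos: [463.2, -282.8, 248.3]
ee_rot: [179.7, -0.0, 52.2]
force: [-0.1, 0.3, -0.9]
gripper_width: 59.2
gripper_force: 0.0
```

```bash
python3 -c "
from h import *
d=grab('wrist','w2.png');pickle.dump(d,open('w2.pkl','wb'))
t=grab('top');a=cv2.resize(t['image'][160:275,180:310],None,fx=4,fy=4,interpolation=cv2.INTER_CUBIC)
cv2.imwrite('pics/w2.png',cv2.resize(d['image'][80:260,180:500],None,fx=2.4,fy=2.4,interpolation=cv2.INTER_CUBIC))
rel([541,-343,220],52)"
```

```text
t 7.4167 pos [ 461.4 -281.7  244.8] [-179.9    0.    52.2] w 59.0 F [ 0.2 -0.4  0.1]
shift m [0.0003 0.1005 0.0246] rotvec [-0.1  0.   0.2]
```

View pics/w2.png

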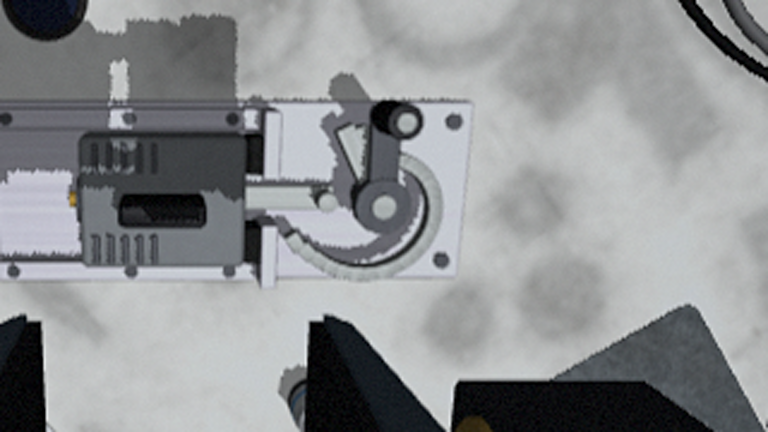

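The module face is against the seal and the pin at crop (327,200) stands in the mouth. The hub is at (384,207) and the crank grip top at (404,121).

```bash
python3 -c "
from h import *
d=pickle.load(open('w2.pkl','rb'))
P={}
for k,p,z in [('pin',(328,199),33),('hub',(384,207),54),('grip',(404,121),74),('rib',(162,210),64)]:
  P[k]=onz(d,180+(p[0]+.5)/2.4-.5,80+(p[1]+.5)/2.4-.5,z); print(k,P[k].round(1))
a=np.array([np.cos(np.radians(-38)),np.sin(np.radians(-38))]);n=np.array([-a[1],a[0]])
for k in P: q=(P[k]-P['hub'])[:2]; print(k,q@a,q@n)
print('force/time');rel([567,-310,130],52)
"
```

```text
pin [ 524.1 -327.9   33. ]
hub [ 541.5 -341.    54. ]
grip [ 567.  -309.1   74. ]
rib [ 461.7 -278.    64. ]
pin -21.733926225917255 -0.33446857702840654
hub 0.0 0.0
grip 0.417138292063086 40.88426249833586
rib -101.63437824493502 0.5731107906061252
force/time
t 7.4167 pos [ 461.4 -281.7  244.8] [-179.9    0.    52.2] w 59.0 F [ 0.2 -0.4  0.1]
shift m [0.0423 0.101  0.1146] rotvec [-0.1  0.   0.2]
```

Request:
send_rows(targets="0.015 0.036 0.01 0 0 0 60;0.03 0.07 0.03 0 0 0 60;0.042 0.101 0.06 0 0 0 60;0.042 0.102 0.09 0 0 0 60;0.042 0.102 0.115 0 0 0 50;0.042 0.102 0.115 0 0 0 50;0.042 0.102 0.115 0 0 0 50;0.042 0.102 0.115 0 0 0 50")

```text
time_s: 8.08
ee_pos: [568.5, -311.5, 131.5]
ee_rot: [180.0, -0.0, 52.2]
force: [-0.4, -0.6, 1.0]
gripper_width: 45.3
gripper_force: 0.0
```

```bash
python3 -c "
from h import *
rel([567,-309.5,50],52)"
```

```text
t 8.0833 pos [ 568.5 -311.5  131.5] [180.   -0.   52.2] w 45.3 F [-0.4 -0.6  1. ]
shift m [ 0.0006 -0.0024  0.0815] rotvec [ 0.  -0.   0.2]
```

Request:
send_rows(targets="0 -0.002 0.03 0 0 0 50;0 -0.002 0.05 0 0 0 50;0 -0.002 0.07 0 0 0 50;0 -0.002 0.081 0 0 0 50;0 -0.002 0.081 0 0 0 50;0 -0.002 0.081 0 0 0 50;0 -0.002 0.081 0 0 0 12;0 -0.002 0.081 0 0 0 12;0 -0.002 0.081 0 0 0 12;0 -0.002 0.081 0 0 0 12;0 -0.002 0.081 0 0 0 12;0 -0.002 0.081 0 0 0 12", grip_force=30)

```text
time_s: 9.08
ee_pos: [567.0, -310.2, 50.5]
ee_rot: [179.9, -0.0, 52.2]
force: [0.1, -0.3, 2.2]
gripper_width: 15.4
gripper_force: 30.0
```

```bash
python3 -c "
from h import *
rel([567,-309.5,50],52);d=grab('wrist');cv2.imwrite('pics/w3.png',cv2.resize(d['image'][60:330,80:480],None,fx=2,fy=2))"
```

```text
t 9.0833 pos [ 567.  -310.2   50.5] [179.9  -0.   52.2] w 15.4 F [ 0.1 -0.3  2.2]
shift m [ 0.0005 -0.0004  0.0005] rotvec [ 0.1 -0.   0.2]
```

View pics/w3.png

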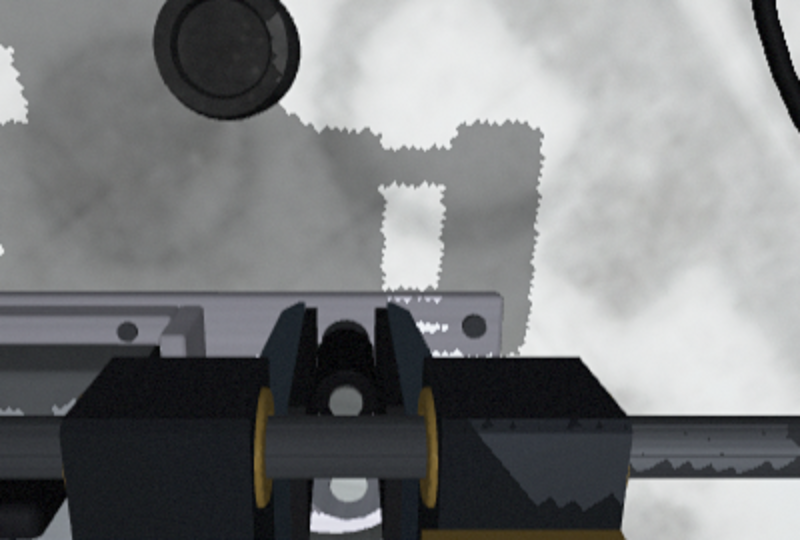

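The sleeve is between the pads, at (345,380) in the crop. I'll lay out the crank circle in tool axes.

```bash
cat >> h.py <<'E'
def arc(C,dphi,r=42.,start=None):
    """rows (m) along tool x,y for clockwise steps dphi (deg) about C from the present (or given commanded) place"""
    s=env.state(); p=np.array(start if start is not None else s['ee_pos'][:2]); yaw=np.radians(s['ee_rot'][2])
    X=np.array([np.cos(yaw),np.sin(yaw)]);Y=np.array([np.sin(yaw),-np.cos(yaw)])
    q=p-np.array(C); tx,ty=q@X,q@Y; phi=np.arctan2(tx,ty); f=s['force'][:2]
    ph=np.arctan2((s['ee_pos'][:2]-C)@X,(s['ee_pos'][:2]-C)@Y)
    rad=np.cos(ph)*Y+np.sin(ph)*X; cw=np.sin(ph)*Y-np.cos(ph)*X
    print('t',s['time_s'],'phi',np.degrees(ph).round(1),'cam rad',(1.8-ph).round(3),'r meas',np.linalg.norm(s['ee_pos'][:2]-C).round(1),'Frad',(f@rad).round(1),'Fpushback',(-f@cw).round(1),'Fz',s['force'][2].round(1))
    for d in dphi:
        a=phi-np.radians(d); print(d,np.round((r*np.sin(a)-tx)/1000,4),np.round((r*np.cos(a)-ty)/1000,4))
E
python3 -c "
from h import *
arc([540.5,-342.5],range(4,100,4))"
```

```text
t 9.1333 phi 88.5 cam rad 0.256 r meas 41.8 Frad -0.2 Fpushback -0.3 Fz 3.0
4 -0.0 0.0029
8 -0.0004 0.0058
12 -0.001 0.0087
16 -0.0018 0.0115
20 -0.0027 0.0143
24 -0.0039 0.017
28 -0.0053 0.0196
32 -0.0068 0.0221
36 -0.0085 0.0245
40 -0.0104 0.0267
44 -0.0124 0.0289
48 -0.0146 0.0308
52 -0.0168 0.0327
56 -0.0193 0.0343
60 -0.0218 0.0358
64 -0.0244 0.0371
68 -0.0271 0.0382
72 -0.0299 0.0392
76 -0.0327 0.0399
80 -0.0356 0.0404
84 -0.0385 0.0407
88 -0.0415 0.0409
92 -0.0444 0.0408
96 -0.0473 0.0405
```

Request:
send_rows(targets="0 0.0029 0 0 0 0 12;-0.0004 0.0058 0 0 0 0 12;-0.001 0.0087 0 0 0 0 12;-0.0018 0.0115 0 0 0 0 12;-0.0027 0.0143 0 0 0 0 12;-0.0039 0.017 0 0 0 0 12;-0.0053 0.0196 0 0 0 0 12;-0.0068 0.0221 0 0 0 0 12;-0.0085 0.0245 0 0 0 0 12;-0.0104 0.0267 0 0 0 0 12;-0.0124 0.0289 0 0 0 0 12")

```text
time_s: 10.05
ee_pos: [583.4, -337.9, 50.5]
ee_rot: [179.9, -0.1, 52.2]
force: [3.0, 2.5, 5.2]
gripper_width: 15.0
gripper_force: 30.0
```

```bash
python3 -c "
from h import *
arc([540.5,-342.5],range(4,60,4));rel([567,-309.5,50],52)"
```

```text
t 10.05 phi 44.0 cam rad 1.033 r meas 43.1 Frad 3.3 Fpushback 2.1 Fz 5.2
4 -0.003 0.0011
8 -0.0053 0.0029
12 -0.0077 0.0046
16 -0.0103 0.006
20 -0.0129 0.0073
24 -0.0156 0.0084
28 -0.0184 0.0093
32 -0.0212 0.01
36 -0.0241 0.0105
40 -0.027 0.0108
44 -0.03 0.0109
48 -0.0329 0.0108
52 -0.0358 0.0105
56 -0.0387 0.01
t 10.05 pos [ 583.4 -337.9   50.5] [ 1.799e+02 -1.000e-01  5.220e+01] w 15.0 F [3.  2.5 5.2]
shift m [ 0.0124 -0.0303  0.0004] rotvec [ 0.1 -0.1  0.2]
```

```bash
python3 -c "
from h import *
arc([541.3,-342.7],range(4,60,4),start=[582.2,-337.7])"
```

```text
t 10.05 phi 44.4 cam rad 1.026 r meas 42.4 Frad 3.3 Fpushback 2.1 Fz 5.2
4 -0.0016 0.0026
8 -0.0039 0.0044
12 -0.0063 0.0061
16 -0.0088 0.0076
20 -0.0114 0.0089
24 -0.0141 0.01
28 -0.0169 0.011
32 -0.0197 0.0117
36 -0.0226 0.0123
40 -0.0255 0.0126
44 -0.0285 0.0127
48 -0.0314 0.0127
52 -0.0343 0.0124
56 -0.0372 0.0119
```

Request:
send_rows(targets="-0.0016 0.0026 0 0 0 0 12;-0.0039 0.0044 0 0 0 0 12;-0.0063 0.0061 0 0 0 0 12;-0.0088 0.0076 0 0 0 0 12;-0.0114 0.0089 0 0 0 0 12;-0.0141 0.010 0 0 0 0 12;-0.0169 0.011 0 0 0 0 12;-0.0197 0.0117 0 0 0 0 12;-0.0226 0.0123 0 0 0 0 12;-0.0255 0.0126 0 0 0 0 12;-0.0285 0.0127 0 0 0 0 12;-0.0285 0.0127 0 0 0 0 12")

```text
time_s: 11.05
ee_pos: [575.2, -369.4, 50.5]
ee_rot: [179.8, 0.0, 52.2]
force: [2.9, -1.3, 5.1]
gripper_width: 15.0
gripper_force: 30.0
```

```bash
python3 -c "
from h import *
X=np.array([np.cos(np.radians(52.2)),np.sin(np.radians(52.2))]);Y=np.array([X[1],-X[0]])
c=np.array([582.2,-337.7])-28.5*X+12.7*Y; print('cmd',c, env.state()['ee_pos'])
arc([541.3,-342.7],range(4,60,4),start=c)"
```

```text
cmd [ 574.76711763 -368.00333743] [ 575.17945806 -369.44780218   50.47300051]
t 11.05 phi -0.5 cam rad 1.808 r meas 43.2 Frad 3.1 Fpushback 0.8 Fz 5.1
4 -0.0029 -0.0
8 -0.0058 -0.0003
12 -0.0087 -0.0008
16 -0.0116 -0.0014
20 -0.0144 -0.0023
24 -0.0171 -0.0034
28 -0.0198 -0.0046
32 -0.0223 -0.0061
36 -0.0248 -0.0077
40 -0.0271 -0.0094
44 -0.0293 -0.0114
48 -0.0314 -0.0135
52 -0.0333 -0.0157
56 -0.035 -0.018
```

```bash
python3 -c "
from h import *
arc([541.9,-343.8],range(3,120,3),start=[574.8,-368.6])"
```

```text
t 11.05 phi 0.2 cam rad 1.797 r meas 42.0 Frad 3.1 Fpushback 0.7 Fz 5.1
3 -0.0022 0.0008
6 -0.0044 0.0006
9 -0.0066 0.0004
12 -0.0087 0.0
15 -0.0109 -0.0005
18 -0.013 -0.0011
21 -0.0151 -0.0018
24 -0.0171 -0.0026
27 -0.0191 -0.0035
30 -0.0211 -0.0045
33 -0.023 -0.0057
36 -0.0248 -0.0069
39 -0.0265 -0.0082
42 -0.0282 -0.0096
45 -0.0299 -0.0111
48 -0.0314 -0.0127
51 -0.0328 -0.0143
54 -0.0342 -0.016
57 -0.0355 -0.0178
60 -0.0367 -0.0197
63 -0.0377 -0.0216
66 -0.0387 -0.0236
69 -0.0396 -0.0256
72 -0.0403 -0.0277
75 -0.041 -0.0298
78 -0.0415 -0.0319
81 -0.042 -0.034
84 -0.0423 -0.0362
87 -0.0425 -0.0384
90 -0.0426 -0.0406
93 -0.0425 -0.0428
96 -0.0424 -0.045
99 -0.0421 -0.0472
102 -0.0418 -0.0494
105 -0.0413 -0.0515
108 -0.0407 -0.0536
111 -0.04 -0.0557
114 -0.0392 -0.0577
117 -0.0383 -0.0597
```

Request:
send_rows(targets="-0.0022 0.0008 0 0 0 0 12;-0.0044 0.0006 0 0 0 0 12;-0.0066 0.0004 0 0 0 0 12;-0.0087 0 0 0 0 0 12;-0.0109 -0.0005 0 0 0 0 12;-0.013 -0.0011 0 0 0 0 12;-0.0151 -0.0018 0 0 0 0 12;-0.0171 -0.0026 0 0 0 0 12;-0.0171 -0.0026 0 0 0 0 12;-0.0171 -0.0026 0 0 0 0 12")

```text
time_s: 11.88
ee_pos: [562.0, -380.8, 50.4]
ee_rot: [179.9, 0.1, 52.2]
force: [0.8, -0.5, 6.4]
gripper_width: 15.1
gripper_force: 30.0
```

```bash
python3 -c "
from h import *
arc([541.9,-343.8],[])"
```

```text
t 11.8833 phi -23.7 cam rad 2.213 r meas 42.1 Frad 0.8 Fpushback 0.5 Fz 6.4
```

Request:
send_rows(targets="-0.001 -0.0004 0 0 0 0 12;-0.002 -0.0009 0 0 0 0 12;-0.003 -0.0014 0 0 0 0 12;-0.004 -0.0019 0 0 0 0 12;-0.005 -0.0025 0 0 0 0 12;-0.0059 -0.0031 0 0 0 0 12;-0.0059 -0.0031 0 0 0 0 12;-0.0059 -0.0031 0 0 0 0 12")

```text
time_s: 12.55
ee_pos: [556.0, -383.4, 50.4]
ee_rot: [179.9, 0.0, 52.2]
force: [1.2, -1.0, 6.5]
gripper_width: 15.2
gripper_force: 30.0
```

```bash
python3 -c "
from h import *
arc([541.9,-343.8],[])"
```

```text
t 12.55 phi -32.6 cam rad 2.369 r meas 42.1 Frad 1.4 Fpushback 0.8 Fz 6.5
```

Request:
send_rows(targets="-0.0009 -0.0006 0 0 0 0 12;-0.0018 -0.0012 0 0 0 0 12;-0.0027 -0.0018 0 0 0 0 12;-0.0035 -0.0025 0 0 0 0 12;-0.0044 -0.0032 0 0 0 0 12;-0.0052 -0.0039 0 0 0 0 12;-0.0052 -0.0039 0 0 0 0 12;-0.0052 -0.0039 0 0 0 0 12")

```text
time_s: 13.22
ee_pos: [550.2, -385.0, 50.4]
ee_rot: [179.9, 0.0, 52.2]
force: [2.5, -0.3, 6.2]
gripper_width: 15.1
gripper_force: 30.0
```

```bash
python3 -c "
from h import *
arc([541.9,-343.8],[])"
```

```text
t 13.2167 phi -40.8 cam rad 2.513 r meas 42.1 Frad 0.8 Fpushback 2.4 Fz 6.2
```

Request:
send_rows(targets="-0.0008 -0.0007 0 0 0 0 12;-0.0017 -0.0015 0 0 0 0 12;-0.0025 -0.0023 0 0 0 0 12;-0.0032 -0.0031 0 0 0 0 12;-0.0032 -0.0031 0 0 0 0 12;-0.0032 -0.0031 0 0 0 0 12;-0.0032 -0.0031 0 0 0 0 12")

```text
time_s: 13.8
ee_pos: [546.1, -385.7, 50.4]
ee_rot: [179.9, 0.0, 52.2]
force: [3.3, -0.9, 6.1]
gripper_width: 15.3
gripper_force: 30.0
```

```bash
python3 -c "
from h import *
arc([541.9,-343.8],[])"
```

```text
t 13.8 phi -46.5 cam rad 2.612 r meas 42.1 Frad 1.3 Fpushback 3.2 Fz 6.1
```

Request:
send_rows(targets="-0.0007 -0.0008 0 0 0 0 12;-0.0014 -0.0016 0 0 0 0 12;-0.0021 -0.0024 0 0 0 0 12;-0.0028 -0.0033 0 0 0 0 12;-0.0028 -0.0033 0 0 0 0 12;-0.0028 -0.0033 0 0 0 0 12;-0.0028 -0.0033 0 0 0 0 12")

```text
time_s: 14.38
ee_pos: [542.0, -385.9, 50.4]
ee_rot: [179.8, -0.0, 52.2]
force: [5.4, -1.6, 4.8]
gripper_width: 15.1
gripper_force: 30.0
```

```bash
python3 -c "
from h import *
arc([541.9,-343.8],[])"
```

```text
t 14.3833 phi -52.1 cam rad 2.709 r meas 42.1 Frad 1.6 Fpushback 5.4 Fz 4.8
```

Request:
send_rows(targets="0 0 0 0 0 0 12;0 0 0 0 0 0 12;0 0 0 0 0 0 12;0 0 0 0 0 0 12")

```text
time_s: 14.72
ee_pos: [542.0, -385.8, 50.5]
ee_rot: [179.8, -0.0, 52.2]
force: [4.9, -1.4, 5.5]
gripper_width: 15.0
gripper_force: 30.0
```

```bash
python3 -c "
from h import *
for i in range(5): arc([541.9,-343.8],[]); eyes.grab_frame('wrist')"
```

```text
t 14.7167 phi -52.1 cam rad 2.71 r meas 42.0 Frad 1.4 Fpushback 4.9 Fz 5.5
t 14.7667 phi -52.1 cam rad 2.709 r meas 42.0 Frad 1.3 Fpushback 5.8 Fz 5.1
t 14.8167 phi -52.1 cam rad 2.71 r meas 42.0 Frad 0.8 Fpushback 4.9 Fz 4.9
t 14.8667 phi -52.1 cam rad 2.71 r meas 42.0 Frad 0.5 Fpushback 4.2 Fz 5.8
t 14.9167 phi -52.1 cam rad 2.709 r meas 42.1 Frad 2.3 Fpushback 5.1 Fz 5.1
```

Request:
send_rows(targets="-0.0004 -0.0006 0 0 0 0 12;-0.0009 -0.0012 0 0 0 0 12;-0.0013 -0.0018 0 0 0 0 12;-0.0018 -0.0025 0 0 0 0 12;-0.0021 -0.0031 0 0 0 0 12;-0.0021 -0.0031 0 0 0 0 12;-0.0021 -0.0031 0 0 0 0 12;-0.0021 -0.0031 0 0 0 0 12;-0.0021 -0.0031 0 0 0 0 12")

```text
time_s: 15.72
ee_pos: [539.0, -385.8, 50.5]
ee_rot: [179.7, -0.0, 52.2]
force: [6.7, -1.1, 4.4]
gripper_width: 14.9
gripper_force: 30.0
```

```bash
python3 -c "
from h import *
for i in range(8): arc([541.9,-343.8],[]); eyes.grab_frame('wrist')"
```

```text
t 15.7167 phi -56.1 cam rad 2.779 r meas 42.1 Frad 0.7 Fpushback 6.8 Fz 4.4
t 15.7667 phi -56.1 cam rad 2.779 r meas 42.1 Frad 1.5 Fpushback 6.8 Fz 4.7
t 15.8167 phi -56.1 cam rad 2.779 r meas 42.0 Frad 1.2 Fpushback 6.8 Fz 4.2
t 15.8667 phi -56.1 cam rad 2.779 r meas 42.1 Frad 0.4 Fpushback 6.5 Fz 4.4
t 15.9167 phi -56.1 cam rad 2.779 r meas 42.0 Frad 0.6 Fpushback 6.4 Fz 4.3
t 15.9667 phi -56.1 cam rad 2.779 r meas 42.1 Frad 1.0 Fpushback 7.5 Fz 3.7
t 16.0167 phi -56.1 cam rad 2.779 r meas 42.1 Frad 1.0 Fpushback 6.2 Fz 3.8
t 16.0667 phi -56.1 cam rad 2.779 r meas 42.1 Frad 0.1 Fpushback 6.6 Fz 4.1
```

Held still, the crank pushes back with about 6.7 N, and the geometry suggests roughly 1.5 mm of squeeze. I'll stop here, let go and lift clear.

Request:
send_rows(targets="0 0 0 0 0 0 55;0 0 0 0 0 0 55;0 0 0 0 0 0 55;0 0 0 0 0 0 55;0 0 0 0 0 0 55")

```text
time_s: 16.53
ee_pos: [536.0, -384.3, 48.9]
ee_rot: [-179.8, 0.0, 52.2]
force: [-0.4, 0.6, 0.1]
gripper_width: 45.7
gripper_force: 0.0
```

Request:
send_rows(targets="0 0 -0.02 0 0 0 55;0 0 -0.05 0 0 0 55;0 0 -0.08 0 0 0 55;0 0 -0.12 0 0 0 55;0 0 -0.15 0 0 0 55;-0.02 -0.04 -0.18 0 0 0 55;-0.03 -0.08 -0.19 0 0 0 55;-0.03 -0.1 -0.19 0 0 0 55;-0.03 -0.1 -0.19 0 0 0 55;-0.03 -0.1 -0.19 0 0 0 55;-0.03 -0.1 -0.19 0 0 0 55")

```text
time_s: 17.45
ee_pos: [440.0, -347.4, 239.8]
ee_rot: [180.0, -0.0, 52.2]
force: [1.4, -0.3, 0.3]
gripper_width: 50.3
gripper_force: 0.0
```

```bash
python3 -c "
from h import *
d=grab('wrist');t=grab('top');pickle.dump(d,open('w4.pkl','wb'));print(env.state()['ee_pos'])
cv2.imwrite('pics/w4.png',cv2.resize(d['image'][40:280,160:512],None,fx=2.2,fy=2.2,interpolation=cv2.INTER_CUBIC))"
```

```text
[ 440.5039356  -347.63663085  239.16333547]
```

View pics/w4.png

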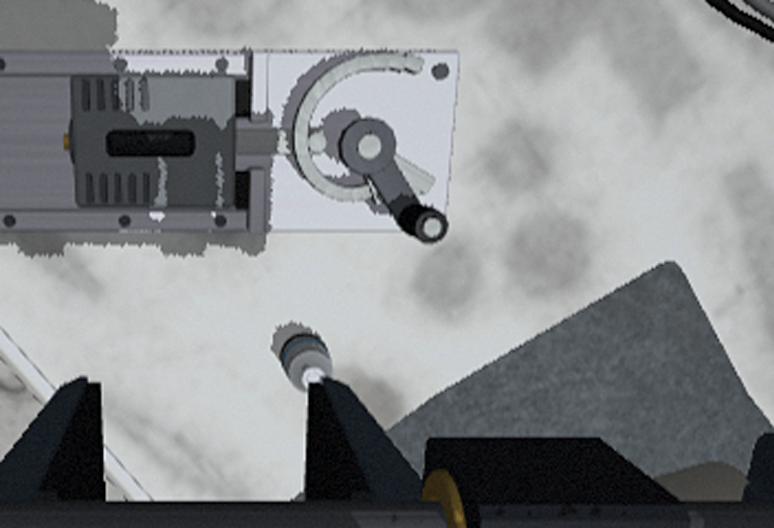

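The hook has drawn round the pin at (317,142), with the hub at (369,146) and the crank at (431,227). The objective at (305,355) is still standing. I'll check the crank angle against where I left it, and the bystanders.

```bash
python3 -c "
from h import *
d=pickle.load(open('w4.pkl','rb'))
f=lambda p,z: onz(d,160+(p[0]+.5)/2.2-.5,40+(p[1]+.5)/2.2-.5,z)
q=(f((431,227),74)-f((369,146),54))[:2]; print(np.linalg.norm(q),np.degrees(np.arctan2(q[1],q[0]))+37.9)
t=grab('top');b=pickle.load(open('top1.pkl','rb'))
for x,y in [(214,176),(192,224),(294,231)]:
  s=np.s_[y-14:y+14,x-14:x+14]; print(cv2.absdiff(t['image'][s],b['image'][s]).mean())
"
```

```text
43.455458893422886 -53.50378849472009
41.65986394557823
81.40178571428571
57.58418367346939
```

```bash
python3 -c "
from h import *
print(env.job_done())"
```

```text
the job is handed in; nothing more can be done
None
```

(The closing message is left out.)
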